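# Hold a lock case in the corner of a drilling jig

### The job

Pick up the green lock case, set it flat on the narrow brass rail of the drilling jig with its brass bolt pointing away from the end stop, and slide it into the corner so that it pushes in both red sprung pins and sits flush and firm against the blue far stop and the blue end stop at once. Finish still gripping it and pushing it against both stops, ready for drilling: do not let go. Leave the padlock, screwdriver and carton alone.

Things in the scene. Friction and masses are not known exactly. Their poses are not given: they have to be found in the camera images.
- jig: drilling jig, fixed to the bench: grey base plate 130 (x) by 150 (y) by 12 mm; origin at the centre of its underside, on the bench; z up; turned at most 0.3 rad from the world axes. It carries the rail, stops and pins. A case fully home has its own origin at x = 0, y = 0, z = 60 mm of the jig and its axes along the jig's
- rail: narrow brass rail of the jig, same origin and axes as the jig: 26 mm wide in x, 76 mm long in y, centred on x = y = 0, top at z = 60 mm; rail, stops and pins are smooth (friction 0.2 to 0.3 against the case); the more the case is pressed down, or against one stop, the more it resists sliding to the other
- far_stop: the far stop: two fixed blue blocks of the jig, each 22 mm wide in y, centred at y = +35 and -35 mm, whose flat contact faces lie at jig x = +24 mm and look to -x; their tops are at z = 72 mm, 12 mm above the rail top. Same origin and axes as jig. Push the case towards jig +x to meet it. Between and behind them, from x = 40 to 58 mm and 24 mm wide, stands the dark steel housing of the far pin, also 72 mm high
- end_stop: the end stop: one fixed blue block of the jig, 32 mm wide in x, whose flat contact face lies at jig y = +48 mm and looks to -y; its top is at z = 72 mm, 12 mm above the rail top. Same origin and axes as jig. Push the case towards jig +y to meet it
- far_pin (a joint): travel in metres of the red sprung pin (7 mm diameter) of the far stop: 0 = out, standing 4 mm proud of the stop's face; 0.004 = pushed in level with it; about 2 N to start, 4 N when level
- end_pin (a joint): the same for the red sprung pin in the end stop: 0 = out, 4 mm proud of the face; 0.004 = level with it; about 2 N to start, 4 N when level
- far_pin_tip (a point): tip of the far pin; when out it is at jig x = 20, y = 0, z = 66 mm
- end_pin_tip (a point): tip of the end pin; when out it is at jig x = 0, y = 44, z = 66 mm
- lock_case: green lock case, a closed rigid box 48 (x) by 96 (y) by 46 mm (z), about 0.3 to 0.65 kg, lying flat on the bench at the start, its y axis within 0.7 rad of the world's; origin at the centre of its underside, z up. It has a thin brass keyhole disc on top and a brass bolt sticking out of its -y end face; its plain +y end goes to the end stop. It can be gripped across its 48 mm width; fingertips that stay at least 14 mm above its underside clear the stops and pins
- bolt_tip (a point): outer end of the brass bolt, at x = 0, y = -59, z = 16 mm of the case; the bolt is 18 mm wide, 16 mm high and sticks out 11 mm
- padlock: bystander: brass padlock lying flat, body 45 by 42 by 22 mm, shackle to +x; origin at the centre of the body's underside
- screwdriver: bystander: screwdriver with an orange handle, 150 mm long, lying along its x axis
- parts_carton: bystander: cardboard carton 80 by 120 by 50 mm; origin at the centre of its underside

How it is judged:
By the outcome, as a careful person would: the job done as asked, in the order asked, and still so for the second after the job is handed in, while the arm keeps its last pose, push and grip.
It also fails if it takes over 58 s, if anything falls off the work surface, if the arm or the gripper's body presses on something with over 40 N, if the wrist force passes 120 N, or if a joint passes its speed limit or range.

### The arm

A 6-joint arm with a two-finger parallel gripper is mounted at the origin on the work surface. World frame = base frame: x ahead of the robot, y to its left, z up, the work surface at z = 0. Lengths are in m, angles in rad, forces in N, time in s.
With the tool pointing down it reaches from about 0.275 to 0.775 m from the base axis. Payload 14.6 kg.
Tool frame: the origin (TCP) lies between the finger pads; the fingertips stand 11 mm ahead of it and the grasp point (between the pads) lies 8 mm behind it; z points along the fingers, y is the direction in which the jaws open and shut (so a half turn about z gives the same grasp; the last joint's range is limited). The gripper opens to 85 mm and grips with 20 to 120 N. Pads are 22 mm wide; open, the fingers measure 114 mm over their backs; the gripper's body (76 mm by 85 mm) begins 54 mm behind the grasp point. The pads swing forward as they close: fully open they stand 13 mm farther back than shut.
Start: joints at [1.193, 0.263, -0.048, 1.259, 0, 1.415], TCP at [0.116, 0.512, 0.242] pointing down, gripper open.
Joint ranges: [-2.65, 2.65], [-0.89, 1.7], [-1.18, 1.37], [-2.13, 2.11], [-1.35, 1.29], [-3.14, 3.14]. Speed limits (rad/s): [1.89, 1.89, 2.57, 2.79, 3.14, 3.14].

### API

Orientations are given as a rotation vector (axis times angle).
In Python, from cell import status, snapshot, job gives the robot as it stands.
- The arm moves only by the shell command python3 -m pendant 'ROWS' [FORCE]. ROWS is JSON, a list of rows, each a list of 3 entries, a list of its own where there are three numbers: the turn, a rotation vector about the tool's x, y, z in degrees, then the shift along the tool's x, y, z in cm, then the opening, from 0 (shut) to 1 (fully open). A call has 1 to 20 rows; each row shifts and turns the commanded pose from where the row before left it, along the tool's axes as they then stand; what a row does not reach is not made up. A row lasts 1/10 s, in which the tool goes at most 50 mm and 8.59 degrees, less where a joint would pass 70% of its speed; a pose out of reach is approached as far as the arm can. A call is refused whole if a number of a shift passes 5 or a number of a turn 8.59, either way. A call with a gripper value outside its range is refused whole. The fingers move at their own pace and stop on an object; FORCE is the grip in N (left out, the last holds). Time passes only in rows, so rows that do not move let the fingers close. It gives the time, the measured TCP pose, the force and the opening at its end, in the units of the state.
- status.get_state(): the state, without advancing time (a new reading comes with each control period).
- snapshot(name): name is "side" or "top"; returns a dict with "color" (480x640x3 uint8, red, green, blue), "fx", "fy", "cx", "cy" (pixels), "rvec" (rotation vector, rad) and "tvec" (3), from world to camera coordinates, as OpenCV has them. Camera axes: x right, y down, z forward; pixel columns grow to the right and rows downward; lengths in m; the calibration is good to about 2 mm. A picture is of the moment at which its call begins. There is no depth.
- job.sign_off(): hands the job in, once; it reports no verdict.
The state is a dict: "time_s": time; "joint_pos": joint angles; "joint_velocities": joint speeds; "effort": joint torques, N m; "eef_pos": TCP position; "orientation": TCP orientation; "ft_force": force on the tool from outside, world axes, zero at the start; "moment": the same for the moment, N m; "opening": finger opening in m.
Only numpy, scipy, OpenCV 4.12 (cv2) and the standard library are available. Lean on these libraries where they do the work, as an engineer would, in place of code of your own. Each camera call takes 0.05 s, during which the arm holds its last target.

## Working session

There is one attempt and no reset: what is moved stays moved. The work goes in short steps, Python scripts to look and compute and a shell command to move; the robot and the scene stay as the last step left them, time stands still between calls to the robot, and variables do not carry over. Pictures are saved under pics/ and viewed, and the job is handed in when it is done.

```bash
ls; mkdir -p pics; python3 - <<'E'
from cell import status, snapshot
import cv2, numpy as np, pickle
print(status.get_state())
for n in("side","top"):
    s=snapshot(n); cv2.imwrite(f"pics/{n}0.png",s["color"][:,:,::-1]); pickle.dump(s,open(f"{n}0.pkl","wb"))
    R=cv2.Rodrigues(np.array(s["rvec"],float))[0]; print(n,s["fx"],s["fy"],s["cx"],s["cy"],-R.T@np.array(s["tvec"]).ravel(),R.round(3).tolist())
E
```

```text
pics
{'time_s': 0.0, 'joint_pos': array([ 1.19267484e+00,  2.63519418e-01, -4.89513277e-02,  1.25938702e+00,
       -1.16925379e-05,  1.41549446e+00]), 'joint_velocities': array([-0.00193433,  0.00013974,  0.00103651, -0.00196382,  0.00227024,
        0.00082858]), 'effort': array([-7.35581678e-03, -6.37607288e+01,  3.84566724e+01,  1.36821359e-02,
       -3.72211234e-04,  3.23047607e-05]), 'eef_pos': array([0.11592461, 0.51176895, 0.24182162]), 'orientation': array([-3.49250740e-01, -3.12184864e+00,  1.61305369e-03]), 'ft_force': array([-0.69017594, -0.28238598, -0.03956936]), 'moment': array([ 0.03572869, -0.01263723,  0.00303909]), 'opening': 0.08582517334220648}
side 577.9391790786832 577.9391790786832 321.28324690067245 243.0614934825662 [ 0.47466864 -0.57856051  0.71798508] [[0.983, -0.185, -0.018], [-0.149, -0.729, -0.668], [0.11, 0.659, -0.744]]
top 503.57428216972556 503.57428216972556 324.5189720618316 239.0265642934704 [0.45344869 0.02335673 0.83807756] [[-0.016, -1.0, -0.0], [-0.984, 0.016, -0.177], [0.177, -0.002, -0.984]]
```

View pics/top0.png

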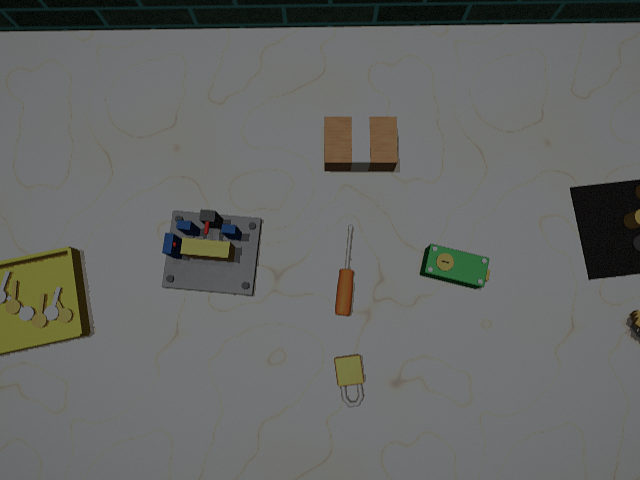

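View pics/side0.png

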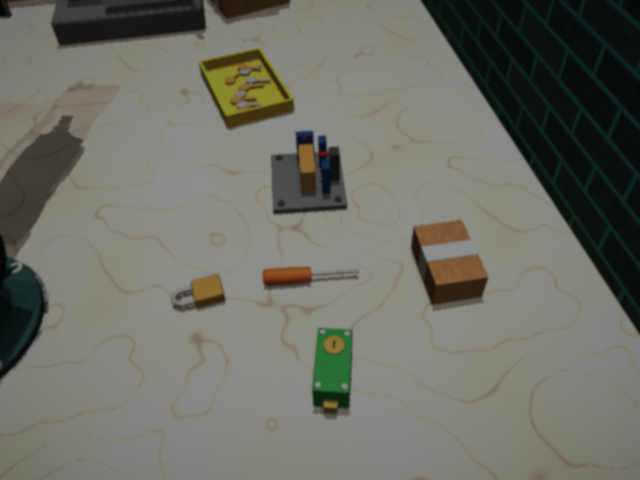

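Top view: the jig is at about (212,252) with its end stop to the left (+y), and the case is at about (458,266) with its bolt to the right (-y). I'll zoom in to measure them.

```bash
python3 - <<'E'
import cv2,numpy as np
t=cv2.imread("pics/top0.png");s=cv2.imread("pics/side0.png")
a=cv2.resize(t[195:305,150:275],None,fx=6,fy=5.4,interpolation=cv2.INTER_CUBIC)
def z(im,x0,y0,w,h,f,n): cv2.imwrite("pics/"+n,cv2.convertScaleAbs(cv2.resize(im[y0:y0+h,x0:x0+w],None,fx=f,fy=f,interpolation=cv2.INTER_CUBIC),alpha=1.5))
z(t,155,200,115,100,6,"zt_jig.png"); z(s,262,122,95,95,6,"zs_jig.png")
z(t,410,235,90,65,6,"zt_case.png"); z(s,300,315,65,105,5,"zs_case.png")
E
```

```text
(no output)
```

View pics/zt_jig.png

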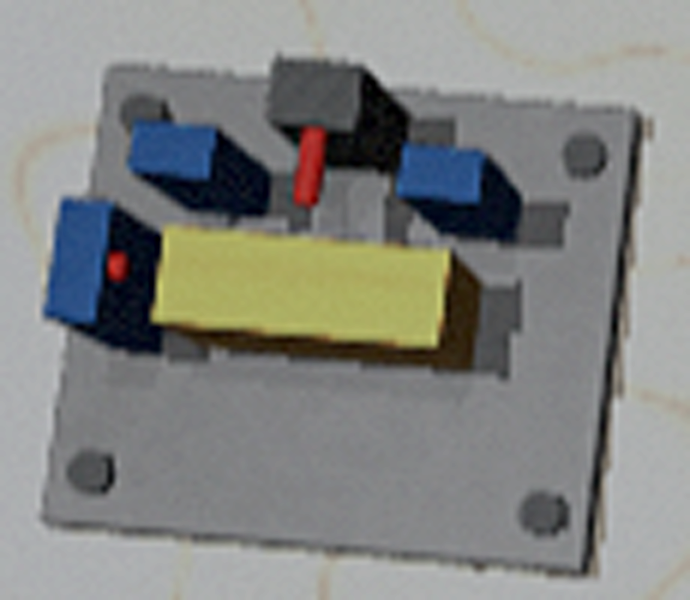

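View pics/zs_jig.png

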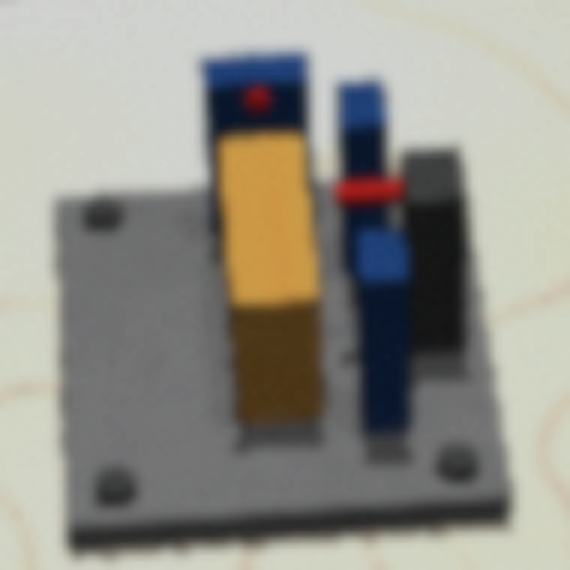

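View pics/zt_case.png

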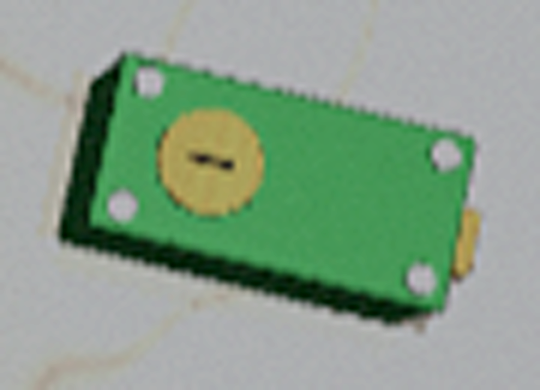

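View pics/zs_case.png

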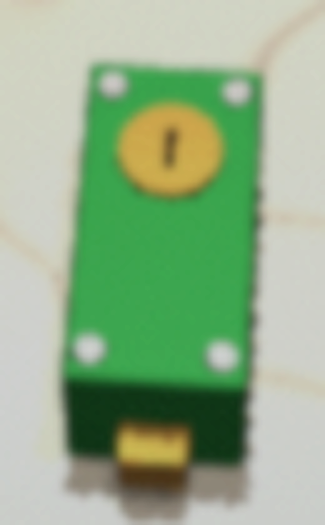

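```bash
cat > h.py <<'E'
import cv2,numpy as np
from scipy.optimize import least_squares
def proj(s,P): return cv2.projectPoints(np.asarray(P,float),np.array(s["rvec"],float),np.array(s["tvec"],float),np.array([[s["fx"],0,s["cx"]],[0,s["fy"],s["cy"]],[0,0,1.]]),None)[0][:,0]
def W(p,P,z=0):
    c,sn=np.cos(p[2]),np.sin(p[2]); P=np.asarray(P,float)/1000
    return np.c_[p[0]+c*P[:,0]-sn*P[:,1],p[1]+sn*P[:,0]+c*P[:,1],P[:,2]+z]
def fit(obs,z=0,fz=False):  # obs: list of (snap,x0,y0,f,[(P,uv)])
    def r(p):
        o=[]
        for s,x0,y0,f,l in obs:
            uv=(np.array([b for a,b in l])+.5)/f-.5+[x0,y0]
            o.append(proj(s,W(p,[a for a,b in l],p[3] if fz else z))-uv)
        return np.vstack(o).ravel()
    q=least_squares(r,[.4,0,0]+([z] if fz else []),loss="soft_l1"); return q.x,r(q.x).reshape(-1,2)
E
python3 - <<'E'
from h import *; import pickle
T=pickle.load(open("top0.pkl","rb"));S=pickle.load(open("side0.pkl","rb"))
jt=(T,155,200,6,[((13,38,60),(165,227)),((13,-38,60),(450,250)),((-13,-38,60),(437,346)),((-13,38,60),(153,322)),((65,75,12),(107,66)),((65,-75,12),(638,108)),((-65,-75,12),(588,572)),((-65,75,12),(45,522)),((16,48,72),(112,204)),((-16,48,72),(98,322)),((24,24,72),(212,180)),((24,46,72),(133,172)),((24,-24,72),(398,194)),((24,-46,72),(478,203))])
js=(S,262,122,6,[((13,38,60),(300,131)),((-13,38,60),(218,138)),((-13,-38,60),(230,306)),((13,-38,60),(319,299)),((-65,75,12),(56,198)),((-65,-75,12),(72,526)),((65,-75,12),(508,500)),((-16,48,72),(208,85)),((16,48,72),(307,80))])
ct=(T,410,235,6,[((24,48,46),(126,53)),((24,-48,46),(475,140)),((-24,-48,46),(441,310)),((-24,48,46),(92,224)),((-24,48,0),(62,240)),((24,48,0),(92,82))])
cs=(S,300,315,5,[((-24,48,46),(92,66)),((24,48,46),(263,72)),((24,-48,46),(246,387)),((-24,-48,46),(66,379)),((-24,-48,0),(72,456)),((24,-48,0),(240,463))])
for n,a,b in(("jig",jt,js),("case",ct,cs)):
    for o in([a,b],[a],[b]):
        p,r=fit(o); print(n,p.round(4),np.abs(r).max().round(2),r.mean(0).round(2))
E
```

```text
jig [ 0.5833  0.2088 -0.1029] 0.96 [-0.04 -0.02]
jig [ 0.5832  0.2087 -0.1004] 0.98 [-0.01 -0.  ]
jig [ 0.5833  0.2087 -0.1098] 1.22 [-0.04 -0.01]
case [ 0.5513 -0.1876 -0.2589] 1.52 [-0.08 -0.02]
case [ 0.5511 -0.1877 -0.2608] 1.05 [ 0.01 -0.  ]
case [ 0.5515 -0.1875 -0.2577] 1.42 [ 0.05 -0.01]
```

Both cameras agree: the jig is at (0.583, 0.209) with yaw -0.102, and the case is at (0.551, -0.188) with yaw -0.259. I'll move over the case with its y axis turned onto the case's width.

```bash
cat > d.py <<'E'
# delta to target TCP x y z yaw(of tool y axis), sys args; in tool axes, turn about tool (deg), shift cm (present axes, and after turn)
import sys,numpy as np
from scipy.spatial.transform import Rotation as Ro
from cell import status
def main(t):
    s=status.get_state();R=Ro.from_rotvec(s["orientation"]);M=R.as_matrix()
    y=np.array([np.cos(t[3]),np.sin(t[3]),0]);z=np.array([0,0,-1.]);x=np.cross(y,z)
    G=np.c_[x,y,z]; d=np.array(t[:3])-s["eef_pos"]
    print("t",round(s["time_s"],2),"pos",s["eef_pos"].round(4),"yaw",round(np.arctan2(M[1,1],M[0,1]),4),"F",s["ft_force"].round(1),"M",s["moment"].round(2),"op",round(s["opening"],4))
    print("turn",np.degrees((R.inv()*Ro.from_matrix(G)).as_rotvec()).round(2),"shift_now",(100*M.T@d).round(2),"shift_after",(100*G.T@d).round(2))
main([float(a) for a in sys.argv[1:5]])
E
python3 -m pendant '[[[0,0,0],[-2.9,-2.93,0],1],[[0,0,0],[-2.9,-2.93,0],1],[[0,0,0],[-2.9,-2.93,0],1],[[0,0,0],[-2.9,-2.93,0],1],[[0,0,0],[-2.9,-2.93,0],1],[[0,0,0],[-2.9,-2.93,0],1],[[0,0,0],[-2.9,-2.93,0],1],[[0,0,0],[-2.9,-2.93,0],1],[[0,0,0],[-2.9,-2.93,0],1],[[0,0,0],[-2.9,-2.93,0],1],[[0,0,0],[-2.9,-2.93,0],1],[[0,0,0],[-2.9,-2.93,0],1],[[0,0,0],[-2.9,-2.93,0],1],[[0,0,0],[-2.9,-2.93,0],1],[[0,0,0],[-2.9,-2.93,0],1],[[0,0,0],[-2.9,-2.93,0],1],[[0,0,0],[-2.9,-2.93,0],1],[[0,0,0],[-2.9,-2.93,0],1],[[0,0,0],[-2.9,-2.93,0],1],[[0,0,0],[-2.9,-2.93,0],1]]'
python3 -m pendant '[[[0,0,8.37],[0,0,0],1],[[0,0,8.37],[0,0,0],1],[[0,0,8.37],[0,0,0],1],[[0,0,8.37],[0,0,0],1],[[0,0,8.37],[0,0,0],1],[[0,0,8.37],[0,0,0],1],[[0,0,8.37],[0,0,0],1],[[0,0,8.37],[0,0,0],1],[[0,0,8.37],[0,0,0],1],[[0,0,8.37],[0,0,0],1],[[0,0,8.37],[0,0,0],1],[[0,0,0],[0,0,0],1]]'
python3 d.py .5513 -.1876 .027 -.259
```

```text
time_s: 2.1
eef_pos: [0.5527, -0.1892, 0.2419]
orientation: [-0.35, -3.122, -0.0]
ft_force: [0.4, 1.4, 0.2]
opening: 0.0854
time_s: 3.3
eef_pos: [0.5521, -0.1876, 0.242]
orientation: [-2.491, -1.913, 0.0]
ft_force: [0.0, 0.3, 0.3]
opening: 0.0853
t 3.3 pos [ 0.5521 -0.1876  0.242 ] yaw -0.2614 F [0.  0.3 0.3] M [-0.02 -0.02 -0.01] op 0.0853
turn [-0.04 -0.01 -0.14] shift_now [-0.03 -0.06 21.5 ] shift_after [-2.00e-02 -7.00e-02  2.15e+01]
```

```bash

python3 -m pendant '[[[0,0,0],[0,-0.07,2],1],[[0,0,0],[0,0,2],1],[[0,0,0],[0,0,2],1],[[0,0,0],[0,0,2],1],[[0,0,0],[0,0,2],1],[[0,0,0],[0,0,2],1],[[0,0,0],[0,0,2],1],[[0,0,0],[0,0,2],1],[[0,0,0],[0,0,2],1],[[0,0,0],[0,0,2],1],[[0,0,0],[0,0,1.3],1],[[0,0,0],[0,0,0],1]]'
python3 d.py .5513 -.1876 .028 -.259
python3 - <<'E'
from cell import snapshot
import cv2
s=snapshot("side")["color"][:,:,::-1]; cv2.imwrite("pics/s1.png",cv2.resize(s[260:440,230:430],None,fx=3,fy=3))
E
```

```text
time_s: 4.5
eef_pos: [0.5505, -0.187, 0.0276]
orientation: [-2.484, -1.919, 0.002]
ft_force: [0.2, -0.3, 0.4]
opening: 0.0856
t 4.5 pos [ 0.5505 -0.187   0.0276] yaw -0.2548 F [ 0.2 -0.3  0.4] M [-0.02  0.01  0.04] op 0.0856
turn [-0.17 -0.04  0.24] shift_now [-0.04  0.1  -0.04] shift_after [-0.04  0.1  -0.04]
```

View pics/s1.png

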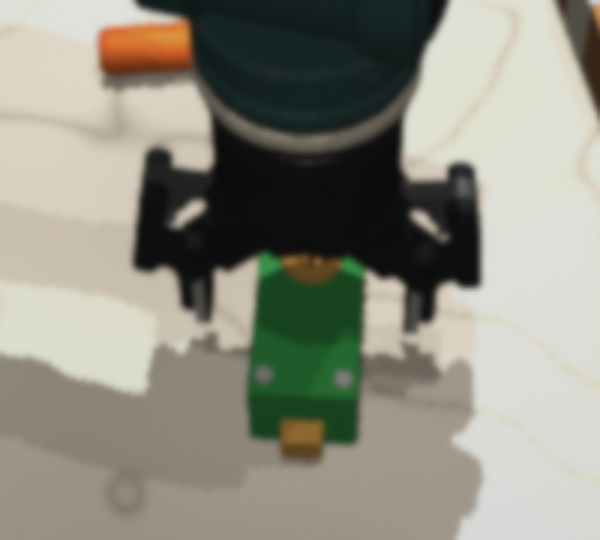

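The fingers straddle the case centrally in the side view, at about (205,310) and (420,310) in the crop, with the case from 250 to 360. I'll close and lift.

```bash

python3 -m pendant '[[[0,0,0],[0,0,0],0.4],[[0,0,0],[0,0,0],0.4],[[0,0,0],[0,0,0],0.4],[[0,0,0],[0,0,0],0.4],[[0,0,0],[0,0,0],0.4],[[0,0,0],[0,0,0],0.4],[[0,0,0],[0,0,0],0],[[0,0,0],[0,0,0],0],[[0,0,0],[0,0,0],0],[[0,0,0],[0,0,0],0]]' 80
python3 d.py .5833 .2088 .2 -.102
python3 -m pendant '[[[0,0,0],[0,0,-1],0],[[0,0,0],[0,0,-2],0],[[0,0,0],[0,0,-2],0],[[0,0,0],[0,0,-2],0],[[0,0,0],[0,0,-2],0],[[0,0,0],[0,0,-2],0],[[0,0,0],[0,0,-2],0],[[0,0,0],[0,0,-2],0],[[0,0,0],[0,0,-1],0],[[0,0,0],[0,0,0],0],[[0,0,0],[0,0,0],0]]'
python3 d.py .5833 .2088 .188 -.102
```

```text
time_s: 5.55
eef_pos: [0.5519, -0.1877, 0.0303]
orientation: [2.488, 1.916, 0.001]
ft_force: [-2.5, 0.2, 8.2]
opening: 0.0468
t 5.55 pos [ 0.5519 -0.1877  0.0303] yaw -0.2584 F [-2.5  0.2  8.2] M [0.13 0.39 0.08] op 0.0468
turn [ 0.08  0.03 -8.96] shift_now [ 39.13  -7.07 -16.99] shift_after [ 39.76  -0.92 -16.97]
time_s: 6.65
eef_pos: [0.5513, -0.1873, 0.1887]
orientation: [-2.489, -1.916, 0.0]
ft_force: [1.1, 0.4, -3.7]
opening: 0.0468
t 6.65 pos [ 0.5513 -0.1873  0.1887] yaw -0.2588 F [ 1.1  0.4 -3.7] M [0.07 0.   0.06] op 0.0468
turn [-0.04 -0.01 -8.99] shift_now [39.11 -7.04  0.08] shift_after [39.73 -0.85  0.07]
```

```bash

python3 -m pendant '[[[0,0,-4.5],[0,0,0],0],[[0,0,-4.5],[0,0,0],0],[[0,0,0],[1.2,-0.1,0],0],[[0,0,0],[2.4,-0.11,0],0],[[0,0,0],[2.4,-0.11,0],0],[[0,0,0],[2.4,-0.11,0],0],[[0,0,0],[2.4,-0.11,0],0],[[0,0,0],[2.4,-0.11,0],0],[[0,0,0],[2.4,-0.11,0],0],[[0,0,0],[2.4,-0.11,0],0],[[0,0,0],[2.4,-0.11,0],0],[[0,0,0],[2.4,-0.11,0],0],[[0,0,0],[2.4,-0.11,0],0],[[0,0,0],[2.4,-0.11,0],0],[[0,0,0],[2.4,-0.11,0],0],[[0,0,0],[2.4,-0.11,0],0],[[0,0,0],[2.4,-0.11,0],0],[[0,0,0],[2.4,-0.11,0],0],[[0,0,0],[1.2,-0.1,0],0],[[0,0,0],[0,0,0],0]]'
python3 -m pendant '[[[0,0,0],[0,0,0],0],[[0,0,0],[0,0,0],0],[[0,0,0],[0,0,0],0]]'
python3 d.py .5833 .2088 .118 -.102
python3 - <<'E'
from cell import snapshot
import cv2,pickle
for n in("side","top"):
    s=snapshot(n); pickle.dump(s,open(n+"2.pkl","wb")); s=s["color"][:,:,::-1]
    x0,y0=(240,60) if n=="side" else (130,170)
    cv2.imwrite(f"pics/{n}2.png",cv2.convertScaleAbs(cv2.resize(s[y0:y0+150,x0:x0+150],None,fx=4,fy=4,interpolation=cv2.INTER_CUBIC),alpha=1.5))
E
```

```text
time_s: 8.65
eef_pos: [0.5715, 0.1979, 0.1886]
orientation: [-2.33, -2.106, 0.001]
ft_force: [-0.7, -0.1, -4.6]
opening: 0.0463
time_s: 8.95
eef_pos: [0.5721, 0.1956, 0.1893]
orientation: [2.333, 2.104, -0.0]
ft_force: [0.6, 0.3, -3.5]
opening: 0.0468
t 8.95 pos [0.5721 0.1956 0.1893] yaw -0.103 F [ 0.6  0.3 -3.5] M [-0.04 -0.03 -0.05] op 0.0468
turn [-0.01  0.01 -0.06] shift_now [1.42 0.98 7.13] shift_after [1.42 0.98 7.13]
```

View pics/side2.png

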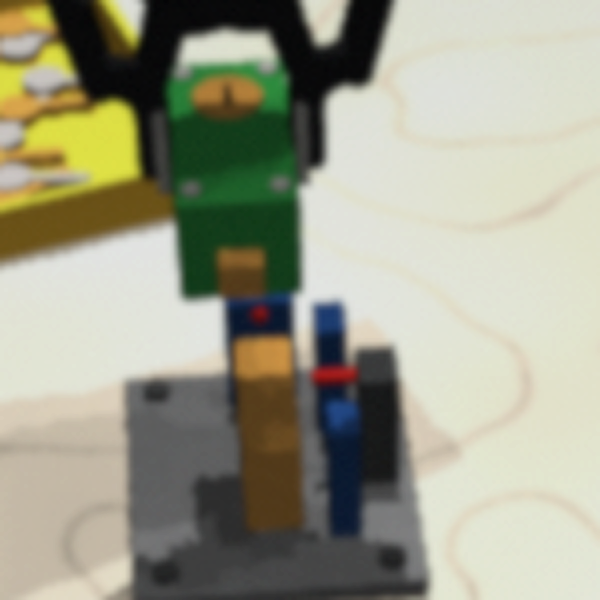

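View pics/top2.png

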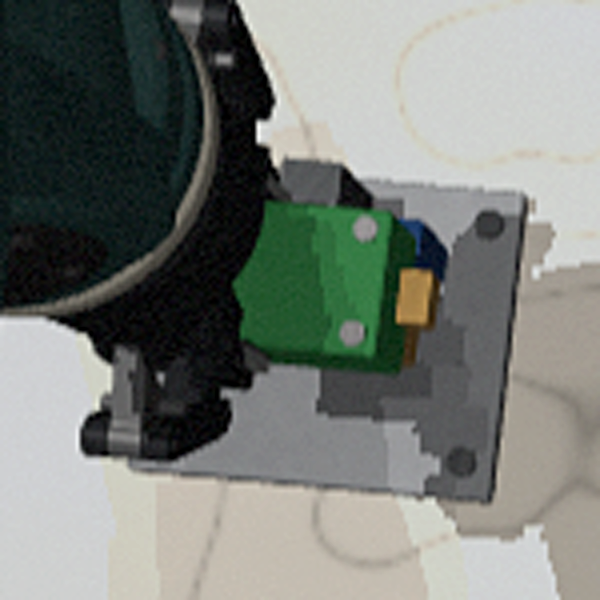

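```bash
cat > c2.py <<'E'
from h import *; import pickle
T=pickle.load(open("top2.pkl","rb"));S=pickle.load(open("side2.pkl","rb"))
cs=(S,240,60,4,[((-24,48,46),(168,72)),((24,48,46),(289,65)),((24,-48,46),(300,195)),((-24,-48,46),(179,209)),((-24,-48,0),(183,297)),((24,-48,0),(298,290))])
ct=(T,130,170,4,[((24,-48,46),(391,214)),((-24,-48,46),(376,355)),((24,-48,0),(415,222)),((-24,-48,0),(402,372))])
for o in([cs,ct],[cs],[ct]):
    p,r=fit(o,.16,True); print(p.round(4));print(r.round(1).tolist())
E
python3 c2.py
```

```text
[ 0.5736  0.1966 -0.1047  0.1575]
[[-0.2, -1.4], [-0.8, -1.4], [0.8, 0.8], [-0.7, -0.7], [0.3, 1.9], [2.1, 1.6], [0.2, -1.6], [-0.7, -0.1], [0.6, 3.5], [-0.4, 0.4]]
[ 0.5782  0.2356 -0.1133  0.1306]
[[0.7, -0.2], [-1.3, -0.0], [-0.5, 0.6], [-0.4, -1.2], [0.5, 0.2], [0.8, 0.2]]
[ 0.575   0.1996 -0.0806  0.1419]
[[-0.1, -1.0], [-0.0, -0.3], [0.1, 3.9], [0.0, 0.1]]
```

```bash
cat > c3.py <<'E'
from h import *
from scipy.spatial.transform import Rotation as Ro
def fit6(obs,z,tilt=True):
    def r(p,full=False):
        o=[]
        for s,x0,y0,f,l in obs:
            uv=(np.array([b for a,b in l])+.5)/f-.5+[x0,y0]
            Q=Ro.from_euler("ZX",[p[2],p[4]]).apply(np.array([a for a,b in l])/1000.)+[p[0],p[1],p[3]]
            o.append(proj(s,Q)-uv)
        o=np.vstack(o).ravel()
        return o
    q=least_squares(r,[.57,.2,-.1,z,0.],loss="soft_l1"); return q.x,r(q.x).reshape(-1,2)
if __name__=="__main__":
    import c2
    ct=c2.ct[:4]+([a for a in c2.ct[4] if a[0]!=(24,-48,0)],)
    p,r=fit6([c2.cs,ct],.16); print("6",p.round(4));print(r.round(1).tolist())
E
python3 c3.py|tail -2
```

```text
6 [ 0.5733  0.1951 -0.1137  0.1573 -0.0308]
[[0.1, -0.5], [-0.6, -0.4], [0.4, 0.2], [-1.1, -1.5], [-0.1, 1.7], [1.8, 1.7], [0.2, -1.4], [-1.0, 0.2], [0.3, 0.7]]
```

```bash
cat > ov.py <<'E'
from h import *
from scipy.spatial.transform import Rotation as Ro
import pickle,sys
def ov(n,tag,p,f=5,pitch=0,jig=(.5833,.2088,-.1029)):
    s=pickle.load(open(f"{n}{tag}.pkl","rb")); im=s["color"][:,:,::-1]
    x0,y0,w,h=(250,60,115,115) if n=="side" else (150,195,120,110)
    c=cv2.convertScaleAbs(cv2.resize(im[y0:y0+h,x0:x0+w],None,fx=f,fy=f,interpolation=cv2.INTER_CUBIC),alpha=1.6)
    def box(p,X,Y,Z,col,pt=0):
        P=np.array([(x,y,z) for x in X for y in Y for z in Z])/1000.
        Q=Ro.from_euler("ZX",[p[2],pt]).apply(P)+[p[0],p[1],p[3]]
        uv=(proj(s,Q)-[x0,y0]+.5)*f-.5
        for i in range(8):
            for b in(1,2,4):
                j=i^b
                if j>i: cv2.line(c,tuple(int(v) for v in uv[i].round()),tuple(int(v) for v in uv[j].round()),col,1,cv2.LINE_AA)
    box(p,(-24,24),(-48,48),(0,46),(0,0,255),pitch); box(p,(-9,9),(-59,-48),(8,24),(255,0,255),pitch)
    J=[*jig,0]; box(J,(-65,65),(-75,75),(0,12),(255,255,0)); box(J,(-13,13),(-38,38),(12,60),(255,255,0)); box(J,(24,40),(-46,-24),(12,72),(255,255,0));box(J,(24,40),(24,46),(12,72),(255,255,0)); box(J,(-16,16),(48,62),(12,72),(255,255,0))
    cv2.imwrite(f"pics/ov_{n}{sys.argv[-1]}.png",c)
if __name__=="__main__":
    tag=sys.argv[1]; p=[float(a) for a in sys.argv[2:6]]; pt=float(sys.argv[6])
    for n in("side","top"): ov(n,tag,p,pitch=pt)
E
python3 ov.py 2 .5728 .1956 -.103 .1593 0 a
```

```text
(no output)
```

View pics/ov_sidea.png

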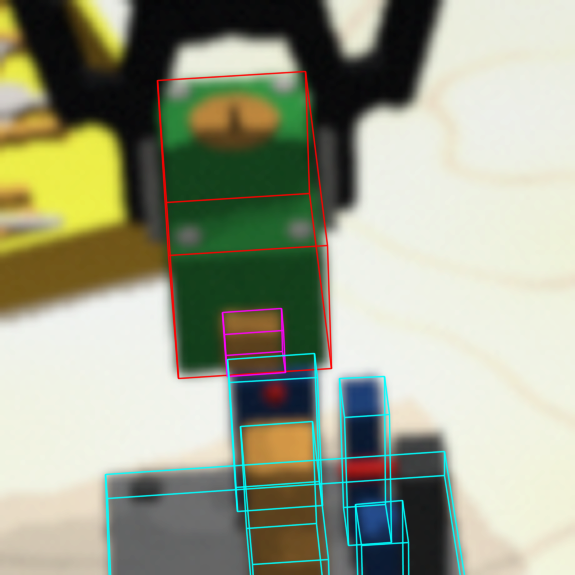

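View pics/ov_topa.png

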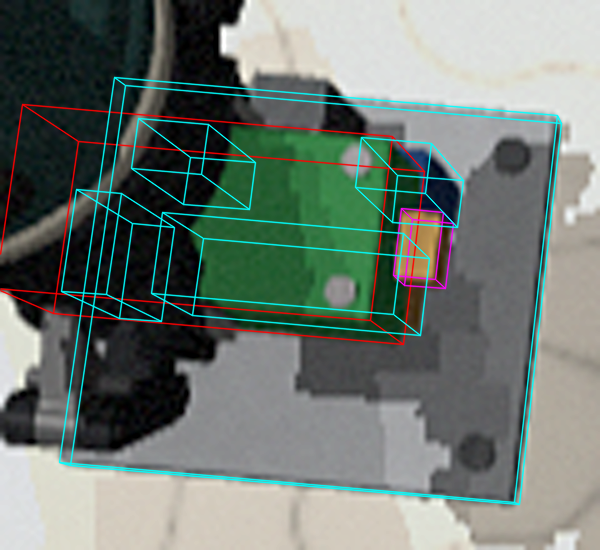

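The case hangs level and on-axis; the overlay agrees to about 2 px. In jig axes it is about 14 mm short in y and 10 mm short in x, so it's clear of the pins. I'll lower it, fast at first and then gently.

```bash

python3 -m pendant '[[[0,0,0],[0,0,1],0],[[0,0,0],[0,0,2],0],[[0,0,0],[0,0,2],0],[[0,0,0],[0,0,2],0],[[0,0,0],[0,0,1.5],0],[[0,0,0],[0,0,0.5],0],[[0,0,0],[0,0,0],0],[[0,0,0],[0,0,0],0]]'
python3 -m pendant '[[[0,0,0],[0,0,0.15],0],[[0,0,0],[0,0,0.15],0],[[0,0,0],[0,0,0],0]]'
python3 d.py .5833 .2088 .09 -.102
```

```text
time_s: 9.85
eef_pos: [0.5725, 0.1964, 0.0998]
orientation: [2.331, 2.105, 0.001]
ft_force: [0.6, -0.9, -2.5]
opening: 0.0468
time_s: 10.15
eef_pos: [0.5722, 0.1964, 0.0964]
orientation: [2.332, 2.105, 0.0]
ft_force: [0.6, 0.0, -4.0]
opening: 0.0467
t 10.15 pos [0.5722 0.1964 0.0964] yaw -0.1018 F [ 0.6  0.  -4. ] M [0.01 0.01 0.01] op 0.0467
turn [ 0.01 -0.    0.01] shift_now [1.34 0.98 0.64] shift_after [1.34 0.98 0.64]
```

```bash

for i in 1 2; do python3 -m pendant '[[[0,0,0],[0,0,0.15],0],[[0,0,0],[0,0,0],0]]'; done
python3 -m pendant '[[[0,0,0],[0,0,0.1],0],[[0,0,0],[0,0,0],0]]'
python3 d.py .5833 .2088 .09 -.102
```

```text
time_s: 10.35
eef_pos: [0.5721, 0.1964, 0.0947]
orientation: [-2.332, -2.106, 0.0]
ft_force: [-0.0, -0.5, -3.1]
opening: 0.0468
time_s: 10.55
eef_pos: [0.5721, 0.1964, 0.0931]
orientation: [-2.332, -2.105, 0.0]
ft_force: [0.0, -0.1, -4.1]
opening: 0.0465
time_s: 10.75
eef_pos: [0.5721, 0.1964, 0.0921]
orientation: [-2.332, -2.105, 0.0]
ft_force: [0.1, -0.5, -2.3]
opening: 0.0464
t 10.75 pos [0.5721 0.1964 0.0921] yaw -0.1018 F [ 0.1 -0.5 -2.3] M [ 0.06 -0.02 -0.02] op 0.0464
turn [-0.01  0.01  0.01] shift_now [1.35 0.99 0.21] shift_after [1.35 0.99 0.21]
```

```bash

for i in 1 2 3; do python3 -m pendant '[[[0,0,0],[0,0,0.08],0],[[0,0,0],[0,0,0],0],[[0,0,0],[0,0,0],0]]' | grep -E "pos|force"; python3 d.py .5833 .2088 .09 -.102|head -1; done
```

```text
eef_pos: [0.5721, 0.1965, 0.0915]
ft_force: [0.1, 0.3, -4.1]
t 11.05 pos [0.5721 0.1965 0.0915] yaw -0.1018 F [ 0.1  0.3 -4.1] M [-0.01 -0.02 -0.01] op 0.0468
eef_pos: [0.5721, 0.1964, 0.0907]
ft_force: [0.7, 0.5, -3.9]
t 11.35 pos [0.5721 0.1964 0.0907] yaw -0.1018 F [ 0.7  0.5 -3.9] M [0.04 0.01 0.  ] op 0.0465
eef_pos: [0.5722, 0.1964, 0.0903]
ft_force: [-3.5, -0.6, 5.9]
t 11.65 pos [0.5722 0.1964 0.0903] yaw -0.1019 F [-3.5 -0.6  5.9] M [-0.15  0.61 -0.03] op 0.0466
```

Contact with the rail came at the expected height: net upward force about 10 N at TCP z 0.0903. I'll ease the press, look, then slide.

```bash

python3 -m pendant '[[[0,0,0],[0,0,-0.03],0],[[0,0,0],[0,0,0],0],[[0,0,0],[0,0,0],0]]' | grep -E "pos|force"; python3 d.py .5833 .2088 .09 -.102
python3 - <<'E'
from cell import snapshot
import pickle
for n in("side","top"): pickle.dump(snapshot(n),open(n+"3.pkl","wb"))
E
python3 ov.py 3 .5728 .1964 -.102 .0600 0 b
```

```text
eef_pos: [0.5722, 0.1964, 0.0903]
ft_force: [-3.1, 0.3, 5.5]
t 11.95 pos [0.5722 0.1964 0.0903] yaw -0.1018 F [-3.1  0.3  5.5] M [-0.03  0.41 -0.05] op 0.0465
turn [ 0.01 -0.    0.01] shift_now [1.34 0.98 0.03] shift_after [1.34 0.98 0.03]
```

View pics/ov_sideb.png

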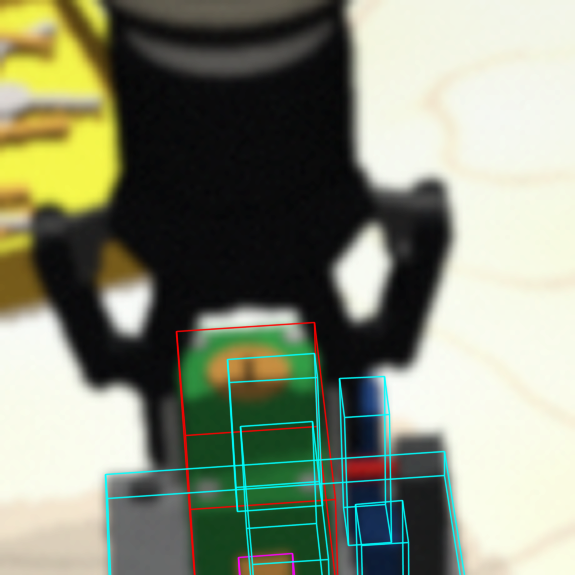

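View pics/ov_topb.png

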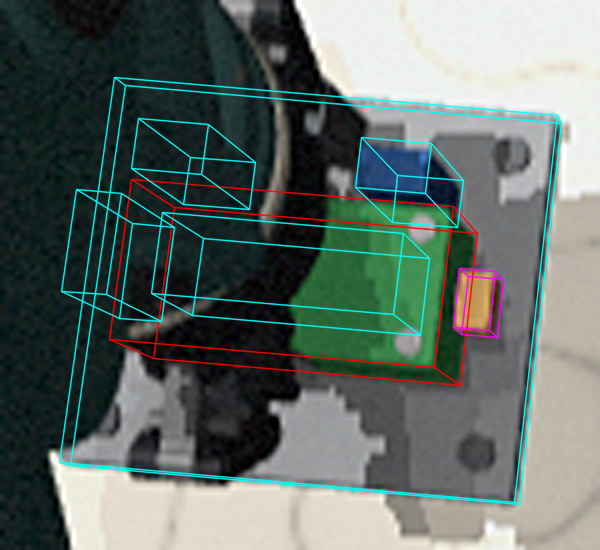

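```bash

python3 -m pendant '[[[0,0,0],[0,0,-0.02],0],[[0,0,0],[0.2,0.1,0],0],[[0,0,0],[0.2,0.1,0],0],[[0,0,0],[0.2,0.1,0],0],[[0,0,0],[0.15,0.1,0],0],[[0,0,0],[0,0,0],0],[[0,0,0],[0,0,0],0]]' | grep -E "pos|force"; python3 d.py .5833 .2088 .09 -.102
```

```text
eef_pos: [0.5772, 0.2038, 0.0904]
ft_force: [0.7, 0.8, 0.1]
t 12.75 pos [0.5772 0.2038 0.0904] yaw -0.1016 F [0.7 0.8 0.1] M [ 0.14 -0.26 -0.01] op 0.0469
turn [ 0.02 -0.03  0.02] shift_now [0.56 0.56 0.04] shift_after [0.56 0.56 0.04]
```

```bash

for i in 1 2 3 4; do python3 -m pendant '[[[0,0,0],[0.1,0,0],0],[[0,0,0],[0,0,0],0],[[0,0,0],[0,0,0],0]]' >/dev/null; python3 d.py .5833 .2088 .09 -.102; done
```

```text
t 13.05 pos [0.5771 0.2045 0.0904] yaw -0.1018 F [ 0.8 -0.   0.1] M [-0.16 -0.31 -0.03] op 0.0468
turn [ 0.01 -0.01  0.01] shift_now [0.49 0.58 0.04] shift_after [0.49 0.58 0.04]
t 13.35 pos [0.577  0.2055 0.0904] yaw -0.1018 F [ 0.6 -0.4  0.2] M [-0.27 -0.09 -0.08] op 0.0466
turn [-0.   -0.    0.01] shift_now [0.39 0.59 0.03] shift_after [0.39 0.59 0.04]
t 13.65 pos [0.5771 0.2063 0.0904] yaw -0.102 F [ 0.  -3.5  1.4] M [-0.78  0.11 -0.03] op 0.0463
turn [-0.01  0.02  0.  ] shift_now [0.31 0.59 0.04] shift_after [0.31 0.59 0.04]
t 13.95 pos [0.5772 0.2074 0.0904] yaw -0.1018 F [-1.3 -3.9  1.2] M [-0.85  0.08  0.01] op 0.0467
turn [-0.01  0.01  0.01] shift_now [0.2  0.59 0.04] shift_after [0.2  0.59 0.04]
```

End pin contact came at about 3.5 mm to go, which matches. I'll bring x up now and leave y pressed in partway.

```bash

python3 -m pendant '[[[0,0,0],[0.1,0.1,0],0],[[0,0,0],[0,0.1,0],0],[[0,0,0],[0,0,0],0]]' >/dev/null; python3 d.py .5833 .2088 .09 -.102
for i in 1 2 3 ; do python3 -m pendant '[[[0,0,0],[0,0.1,0],0],[[0,0,0],[0,0,0],0],[[0,0,0],[0,0,0],0]]' >/dev/null; python3 d.py .5833 .2088 .09 -.102; done
```

```text
t 14.25 pos [0.5789 0.2083 0.0904] yaw -0.1016 F [-4.5 -3.5  2.8] M [-0.73  0.79  0.07] op 0.0463
turn [-0.06 -0.    0.03] shift_now [0.09 0.44 0.04] shift_after [0.09 0.44 0.04]
t 14.55 pos [0.5795 0.2083 0.0903] yaw -0.1015 F [-6.4 -2.8  6.4] M [-0.63  1.22  0.06] op 0.0468
turn [-0.1  -0.    0.03] shift_now [0.09 0.38 0.03] shift_after [0.09 0.38 0.03]
t 14.85 pos [0.5803 0.2082 0.0904] yaw -0.1014 F [-7.1 -3.4  6.3] M [-0.62  1.5  -0.02] op 0.0465
turn [-0.11 -0.    0.03] shift_now [0.09 0.3  0.04] shift_after [0.09 0.3  0.04]
t 15.15 pos [0.5811 0.2081 0.0904] yaw -0.1014 F [-7.7 -3.7  7.5] M [-0.61  1.71  0.04] op 0.0466
turn [-0.13 -0.    0.04] shift_now [0.09 0.21 0.04] shift_after [0.09 0.21 0.04]
```

```bash

python3 -m pendant '[[[0,0,0],[0,0,-0.03],0],[[0,0,0],[0,0,0],0]]' >/dev/null; python3 d.py .5833 .2088 .09 -.102
for i in 1 2 3 ; do python3 -m pendant '[[[0,0,0],[0,0.08,0],0],[[0,0,0],[0,0,0],0],[[0,0,0],[0,0,0],0]]' >/dev/null; python3 d.py .5833 .2088 .09 -.102; done
```

```text
t 15.35 pos [0.5812 0.2081 0.0904] yaw -0.1014 F [-6.1 -2.5  3.2] M [-0.54  1.31  0.05] op 0.0465
turn [-0.13 -0.    0.04] shift_now [0.09 0.21 0.04] shift_after [0.09 0.21 0.04]
t 15.65 pos [0.5818 0.208  0.0904] yaw -0.1014 F [-7.3 -2.5  4.4] M [-0.58  1.41  0.07] op 0.0465
turn [-0.15  0.    0.03] shift_now [0.09 0.14 0.04] shift_after [0.09 0.14 0.04]
t 15.95 pos [0.5826 0.208  0.0904] yaw -0.1014 F [-7.4 -2.9  3.8] M [-0.53  1.54  0.09] op 0.0466
turn [-0.16  0.    0.04] shift_now [0.09 0.07 0.04] shift_after [0.09 0.06 0.04]
t 16.25 pos [0.583  0.2079 0.0904] yaw -0.1014 F [-9.8 -2.7  5.1] M [-0.53  1.92 -0.05] op 0.047
turn [-0.19 -0.    0.04] shift_now [0.09 0.02 0.04] shift_after [0.09 0.02 0.04]
```

```bash

for i in 1 2 3; do python3 -m pendant '[[[0,0,0],[0,0.05,0],0],[[0,0,0],[0,0,0],0],[[0,0,0],[0,0,0],0]]' >/dev/null; python3 d.py .5833 .2088 .09 -.102; done
```

```text
t 16.55 pos [0.5831 0.2079 0.0904] yaw -0.1013 F [-12.9  -1.8   7.7] M [-0.43  2.51 -0.05] op 0.0467
turn [-0.23 -0.    0.04] shift_now [0.09 0.01 0.04] shift_after [0.09 0.01 0.04]
t 16.85 pos [0.5831 0.2079 0.0904] yaw -0.1013 F [-14.5  -1.3   9.1] M [-0.39  3.16 -0.09] op 0.0466
turn [-0.28 -0.    0.04] shift_now [0.09 0.01 0.04] shift_after [0.09 0.01 0.04]
t 17.15 pos [0.5832 0.2079 0.0904] yaw -0.1012 F [-17.6  -2.1  11.8] M [-0.34  3.72 -0.16] op 0.0468
turn [-0.32 -0.    0.05] shift_now [0.09 0.   0.04] shift_after [0.09 0.   0.04]
```

The far stop is met: Fx rises with no more travel. The tool leans about 0.3° with the push, so I'll ease x, correct the lean, and push y home.

```bash

python3 -m pendant '[[[-0.15,0,0],[0,-0.1,0],0],[[-0.15,0,0],[0,0,0],0],[[0,0,0],[0,0,0],0],[[0,0,0],[0,0,0],0]]' >/dev/null; python3 d.py .5833 .2088 .09 -.102
for i in 1 2 3; do python3 -m pendant '[[[0,0,0],[0.05,0,0],0],[[0,0,0],[0,0,0],0],[[0,0,0],[0,0,0],0]]' >/dev/null; python3 d.py .5833 .2088 .09 -.102; done
```

```text
t 17.55 pos [0.583  0.2079 0.0903] yaw -0.1013 F [-13.2  -3.    7.7] M [-0.41  2.78 -0.13] op 0.0468
turn [ 0.06 -0.    0.04] shift_now [0.09 0.02 0.03] shift_after [0.09 0.02 0.03]
t 17.85 pos [0.583  0.2079 0.0903] yaw -0.1016 F [-13.3  -5.7   7.9] M [-1.08  2.85 -0.12] op 0.0468
turn [0.06 0.05 0.03] shift_now [0.09 0.02 0.03] shift_after [0.09 0.02 0.03]
t 18.15 pos [0.583  0.208  0.0903] yaw -0.1019 F [-13.3  -9.    9.6] M [-1.53  2.82 -0.11] op 0.0466
turn [0.06 0.1  0.  ] shift_now [0.08 0.02 0.03] shift_after [0.08 0.02 0.03]
t 18.45 pos [0.5831 0.2082 0.0903] yaw -0.1023 F [-13.7 -11.    9.5] M [-2.04  2.9  -0.24] op 0.0471
turn [ 0.06  0.13 -0.02] shift_now [0.06 0.02 0.03] shift_after [0.06 0.02 0.03]
```

```bash

python3 -m pendant '[[[0,0,0],[0,-0.05,-0.04],0],[[0,0,0],[0,0,0],0],[[0,0,0],[0,0,0],0]]' >/dev/null; python3 d.py .5833 .2088 .09 -.102
for i in 1 2 3; do python3 -m pendant '[[[0,0,0],[0.04,0,0],0],[[0,0,0],[0,0,0],0],[[0,0,0],[0,0,0],0]]' >/dev/null; python3 d.py .5833 .2088 .09 -.102; done
```

```text
t 18.75 pos [0.5831 0.2087 0.0904] yaw -0.1021 F [-9.2 -7.7  2.7] M [-1.5   1.9  -0.18] op 0.0464
turn [ 0.1   0.09 -0.  ] shift_now [0.02 0.02 0.04] shift_after [0.02 0.02 0.04]
t 19.05 pos [0.5831 0.209  0.0904] yaw -0.1021 F [-8.5 -8.   1.7] M [-1.6   1.91 -0.23] op 0.0467
turn [ 0.09  0.1  -0.  ] shift_now [-0.01  0.02  0.04] shift_after [-0.01  0.02  0.04]
t 19.35 pos [0.5831 0.209  0.0904] yaw -0.1023 F [ -9.  -10.7   3.5] M [-1.95  1.91 -0.17] op 0.0469
turn [ 0.09  0.14 -0.02] shift_now [-0.02  0.02  0.04] shift_after [-0.02  0.02  0.04]
t 19.65 pos [0.5831 0.2091 0.0904] yaw -0.1024 F [ -9.8 -13.1   4.1] M [-2.5   2.   -0.13] op 0.0465
turn [ 0.09  0.18 -0.03] shift_now [-0.03  0.02  0.04] shift_after [-0.03  0.02  0.04]
```

Pin travel in y is about 3.4 to 4.2 mm, so it's probably home. I'll check that friction isn't the cause by unloading x and z a little and pushing y more.

```bash

python3 -m pendant '[[[0,0,0],[0,-0.05,-0.03],0],[[0,0,0],[0,0,0],0],[[0,0,0],[0,0,0],0]]' >/dev/null; python3 d.py .5833 .2088 .09 -.102
for i in 1 2; do python3 -m pendant '[[[0,0,0],[0.06,0,0],0],[[0,0,0],[0,0,0],0],[[0,0,0],[0,0,0],0]]' >/dev/null; python3 d.py .5833 .2088 .09 -.102; done
python3 - <<'E'
from cell import snapshot
import pickle
for n in("side","top"): pickle.dump(snapshot(n),open(n+"4.pkl","wb"))
E
python3 ov.py 4 .5833 .2088 -.103 .0600 0 c
```

```text
t 19.95 pos [0.5831 0.2092 0.0906] yaw -0.1025 F [ -5.6 -12.2   0. ] M [-2.56  1.26 -0.13] op 0.0464
turn [ 0.14  0.18 -0.03] shift_now [-0.04  0.02  0.06] shift_after [-0.04  0.02  0.06]
t 20.25 pos [0.5831 0.2092 0.0906] yaw -0.1028 F [ -6.3 -15.7   1.2] M [-3.29  1.41 -0.06] op 0.0467
turn [ 0.14  0.24 -0.04] shift_now [-0.04  0.03  0.06] shift_after [-0.04  0.03  0.06]
t 20.55 pos [0.5831 0.2093 0.0907] yaw -0.1031 F [ -7.3 -20.2   3.2] M [-4.09  1.56  0.  ] op 0.0468
turn [ 0.14  0.31 -0.06] shift_now [-0.04  0.03  0.07] shift_after [-0.05  0.03  0.07]
```

View pics/ov_sidec.png

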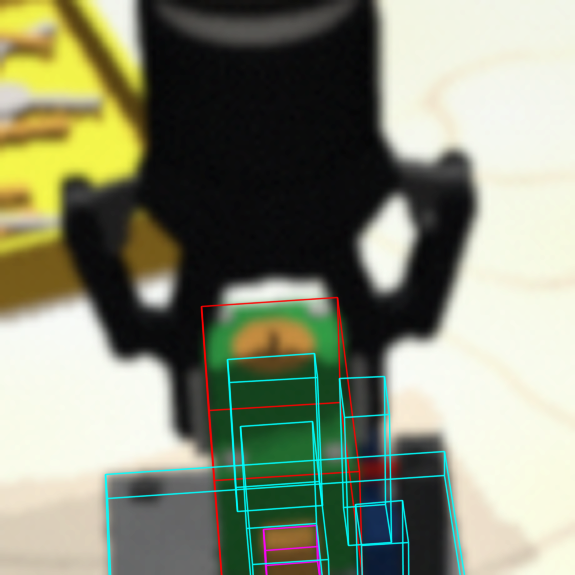

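View pics/ov_topc.png

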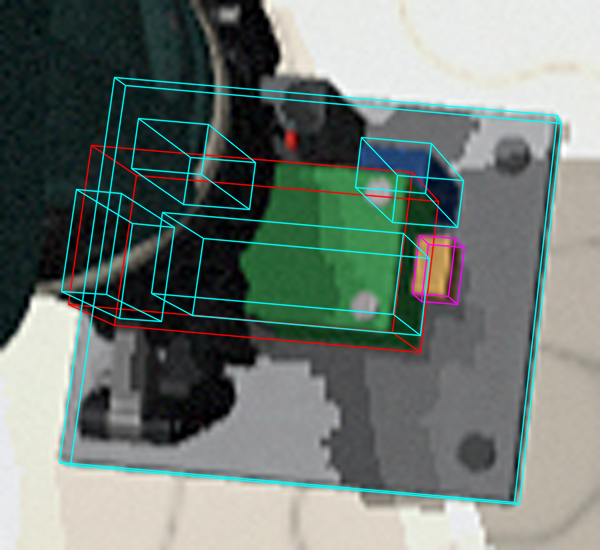

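y is firm: 20 N with under 0.1 mm of motion. The push has pitched the tool 0.3°, so I'll level it, press down a little, and balance the two pushes.

```bash

python3 -m pendant '[[[0.1,0.15,0],[-0.05,0.03,0.03],0],[[0,0.15,0],[-0.02,0.03,0.03],0],[[0,0,0],[0,0,0],0],[[0,0,0],[0,0,0],0]]' >/dev/null; python3 d.py .5833 .2088 .09 -.102
```

```text
t 21.05 pos [0.5832 0.2091 0.0904] yaw -0.1027 F [-10.8 -16.3   9.2] M [-3.3   2.36 -0.09] op 0.0467
turn [ 0.   -0.06 -0.04] shift_now [-0.03  0.02  0.04] shift_after [-0.03  0.02  0.04]
```

```bash

python3 -m pendant '[[[0,0,0],[-0.02,0.05,-0.03],0],[[-0.05,0,0],[0,0.05,0],0],[[0,0,0],[0,0,0],0],[[0,0,0],[0,0,0],0]]' >/dev/null; python3 d.py .5833 .2088 .09 -.102
```

```text
t 21.45 pos [0.5832 0.2091 0.0904] yaw -0.1024 F [-15.1 -14.4   8.1] M [-2.87  3.19 -0.16] op 0.0466
turn [-0.05 -0.08 -0.02] shift_now [-0.03  0.01  0.04] shift_after [-0.03  0.01  0.04]
```

Both stops are firm. Next I'll check yaw seating across the two far blocks: the moment (Mz ≈ -0.16) suggests the -y block carries more. A small yaw trim should show it.

```bash

for i in 1 2 3 4; do python3 -m pendant '[[[0,0,0.15],[0,0,0],0],[[0,0,0],[0,0,0],0],[[0,0,0],[0,0,0],0]]' >/dev/null; python3 d.py .5833 .2088 .09 -.102|head -1; done
```

```text
t 21.75 pos [0.5832 0.2091 0.0904] yaw -0.1046 F [-14.4 -14.4   8.5] M [-2.98  3.17  0.28] op 0.0468
t 22.05 pos [0.5832 0.2091 0.0903] yaw -0.107 F [-15.6 -14.    9. ] M [-2.97  3.26  0.47] op 0.0468
t 22.35 pos [0.5832 0.2091 0.0904] yaw -0.1094 F [-15.5 -14.8   8.2] M [-3.02  3.24  0.6 ] op 0.0466
t 22.65 pos [0.5831 0.2091 0.0904] yaw -0.1119 F [-15.2 -14.5   9.5] M [-2.99  3.36  0.73] op 0.0469
```

```bash

for i in 1 2 3 4; do python3 -m pendant '[[[0,0,-0.12],[0,0,0],0],[[0,0,0],[0,0,0],0],[[0,0,0],[0,0,0],0]]' >/dev/null; python3 d.py .5833 .2088 .09 -.102|head -1; done
```

```text
t 22.95 pos [0.5831 0.2091 0.0903] yaw -0.11 F [-16.4 -16.6   9.2] M [-3.01  3.31  0.58] op 0.0472
t 23.25 pos [0.5832 0.209  0.0904] yaw -0.1081 F [-15.7 -15.2   8.6] M [-3.    3.28  0.47] op 0.0465
t 23.55 pos [0.5832 0.209  0.0903] yaw -0.1062 F [-14.7 -15.4   8.2] M [-2.94  3.2   0.37] op 0.0468
t 23.85 pos [0.5832 0.209  0.0904] yaw -0.1044 F [-14.5 -13.8   9.4] M [-2.95  3.14  0.01] op 0.0464
```

M is near zero at yaw -0.104, so the two far blocks are evenly loaded. I'll firm up the x push slightly, ease z, and check that it holds.

```bash

python3 -m pendant '[[[0,0,0],[0.02,0.05,-0.03],0],[[-0.05,0,0],[0.02,0.05,0],0],[[0,0,0],[0,0,0],0],[[0,0,0],[0,0,0],0]]' >/dev/null; python3 d.py .5833 .2088 .09 -.102
python3 -m pendant '[[[0,0,0],[0,0,0],0],[[0,0,0],[0,0,0],0],[[0,0,0],[0,0,0],0],[[0,0,0],[0,0,0],0],[[0,0,0],[0,0,0],0],[[0,0,0],[0,0,0],0],[[0,0,0],[0,0,0],0],[[0,0,0],[0,0,0],0]]' >/dev/null; python3 d.py .5833 .2088 .09 -.102
python3 - <<'E'
from cell import snapshot
import pickle,cv2
for n in("side","top"):
    s=snapshot(n);pickle.dump(s,open(n+"5.pkl","wb")); s=s["color"][:,:,::-1]
    x0,y0=(270,110) if n=="side" else (160,195)
    cv2.imwrite(f"pics/{n}5.png",cv2.convertScaleAbs(cv2.resize(s[y0:y0+100,x0:x0+105],None,fx=6,fy=6,interpolation=cv2.INTER_CUBIC),alpha=2))
E
```

```text
t 24.25 pos [0.5833 0.2091 0.0904] yaw -0.1044 F [-19.7 -15.4   9.6] M [-3.28  4.14  0.  ] op 0.0467
turn [-0.11 -0.03 -0.14] shift_now [-0.03  0.01  0.04] shift_after [-0.03  0.01  0.04]
t 25.05 pos [0.5833 0.2091 0.0904] yaw -0.1044 F [-18.7 -17.5  10.3] M [-3.26  4.11  0.02] op 0.0469
turn [-0.11 -0.03 -0.14] shift_now [-0.03  0.    0.04] shift_after [-0.03  0.    0.04]
```

View pics/side5.png

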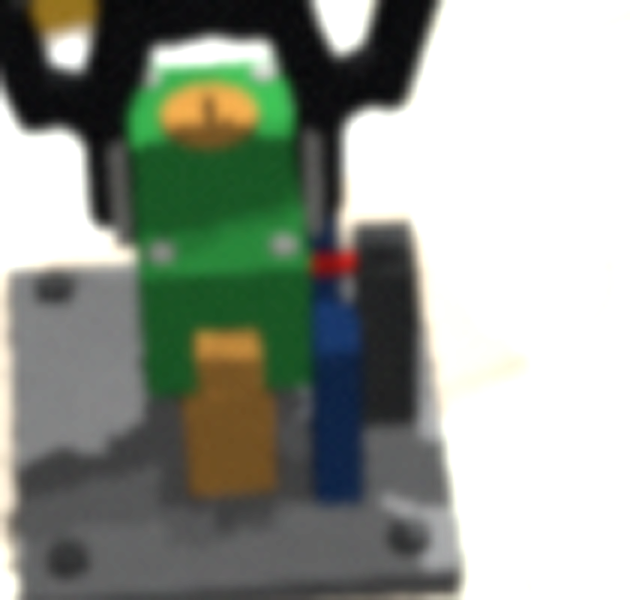

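View pics/top5.png

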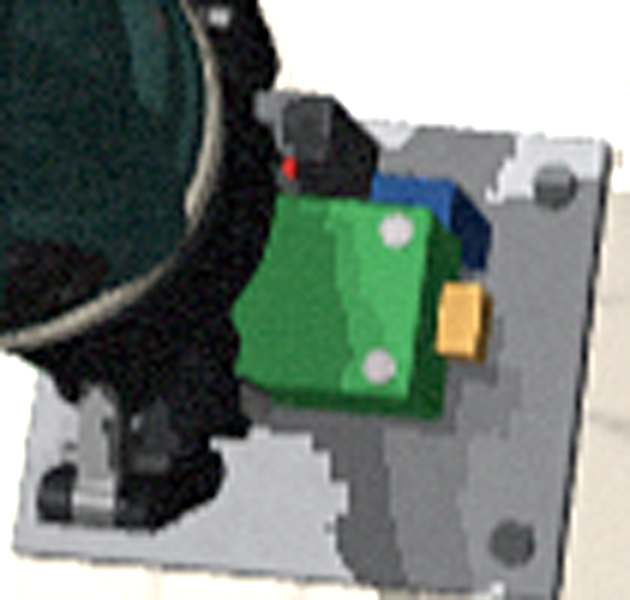

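In both pictures the case is against the far block with no gap (side about (312,350), top about (400,195)) and its underside is on the rail. I'll do a last lean correction and push both axes to confirm there's no travel left.

```bash

python3 -m pendant '[[[-0.1,0,0],[0.05,0.02,-0.02],0],[[0,0.05,0],[0,0,0],0],[[0,0,0],[0,0,0],0],[[0,0,0],[0,0,0],0],[[0,0,0],[0,0,0],0]]' >/dev/null; python3 d.py .5833 .2088 .09 -.102
python3 -m pendant '[[[0,0,0],[0,0,0],0],[[0,0,0],[0,0,0],0],[[0,0,0],[0,0,0],0],[[0,0,0],[0,0,0],0],[[0,0,0],[0,0,0],0]]' >/dev/null; python3 d.py .5833 .2088 .09 -.102
```

```text
t 25.65 pos [0.5833 0.2091 0.0904] yaw -0.1046 F [-19.8 -19.5   8.8] M [-3.91  4.43  0.05] op 0.0468
turn [-0.04 -0.02 -0.15] shift_now [-0.03  0.01  0.04] shift_after [-0.03  0.01  0.04]
t 26.15 pos [0.5833 0.2091 0.0904] yaw -0.1047 F [-20.9 -19.8   8.9] M [-3.89  4.37  0.03] op 0.0469
turn [-0.04 -0.02 -0.15] shift_now [-0.03  0.    0.04] shift_after [-0.03  0.    0.04]
```

Steady: about 20 N on each stop, no residual motion, level, and the yaw moment near zero.

```bash
python3 -c "
from cell import job
print(job.sign_off())"; python3 d.py .5833 .2088 .09 -.102|head -1
```

```text
the job is handed in; nothing more can be done
None
the job is handed in; nothing more can be done
```

The green lock case is in the jig corner against both blue stops, with its bolt pointing away from the end stop. I handed the job in at about 26 s with the arm still gripping (80 N set) and pushing. The padlock, screwdriver and carton were not touched.

**How it went:** I gripped the case across its width, lowered it onto the brass rail just short of both pins, pushed it to the far stop, then slid it to the end stop.

**Last checks:**
- **Push:** it held steady for 0.5 s at about 20 N on each stop. Pushing harder moved the tool by less than 0.1 mm.
- **Seating:** the tool was level within 0.05°, the turning moment about the vertical was near zero, and the tool's final position was within 0.5 mm of the home position I measured from the pictures. The pictures showed no gap at the far stop block that was in view.

**Less certain:**
- The gripper hid the end stop, its pin and one far-stop block at the finish. Contact at the end stop and full pin travel there are judged from force and travel: about 3.4–4.2 mm, against the 4 mm needed.
- Even contact on the two far-stop blocks is judged only from the turning moment.
- The final yaw was -0.1047 rad, against -0.103 for the jig in the pictures, which is within the measurement error.
- When the gripper closed on the bench, the tool rose about 3 mm with about 8 N. I allowed for that when setting the case down.

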